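# Kit the parts for two pipe lamps

## Task

Lay out the parts for two lamps, one part to a compartment, each standing upright on the tray floor and let go: the tall slim carved shade, the wooden foot and the lampholder with the side switch for the table lamp in the long tray with three compartments, and the short wide carved shade and the lampholder with the hanging loop for the pendant lamp in the short tray with two. Set the parts down rather than dropping them. Leave the trays, the uncut pipe, the rotary tool and the tin where they are.

Things in the scene. Friction and masses are not known exactly. Their poses are not given: they have to be found in the camera images.
- tray3: The long plywood kit tray, open on top, three equal square compartments in a row: 94 x 270 mm, walls 25 mm high and 6 mm thick, floor 6 mm thick. Loose, 0.9 kg. Origin under its centre, z up; the row runs along its y axis, compartment centres at y = -88, 0 and +88 mm, x = 0; each is 82 x 82 mm inside.
- tray2: The short plywood kit tray, open on top, two equal square compartments side by side: 94 x 182 mm, walls 25 mm high and 6 mm thick, floor 6 mm thick. Loose, 0.7 kg. Origin under its centre, z up; the compartments lie along its y axis, centres at y = -44 and +44 mm, x = 0; each is 82 x 82 mm inside.
- tall_shade: Tall slim carved lamp shade: white PVC pipe with long windows cut through its wall, standing upright, 48 mm outside diameter, 110 mm high, open at both ends, a plain band 16 mm high at each end. Rigid, about 80 g. Origin at the centre of its foot, z up.
- short_shade: Short wide carved lamp shade: white PVC pipe with windows cut through its wall, standing upright, 60 mm outside diameter, 70 mm high, open at both ends, a plain band 16 mm high at each end. Rigid, about 70 g. Origin at the centre of its foot, z up.
- foot: Turned pale-wood lamp foot: a round moulded disc 64 mm in diameter and 22 mm high, with a brass threaded tube 12 mm in diameter standing 36 mm up from its middle (58 mm high in all; grip it by the tube). About 120 g. Origin at the centre of its underside, z up.
- switch_holder: Black lampholder with side switch: an upright round body 38 mm in diameter and 60 mm high, open mouth upwards, with a small white push bar of 8 mm diameter sticking out 28 mm from the axis on both sides (along its x axis), 14 mm above its underside. About 60 g. Origin at the centre of its underside, z up.
- loop_holder: Black lampholder with hanging loop: a round body 38 mm in diameter and 55 mm high, straight up to 44 mm then domed and closed, with an upright steel wire loop on top (loop 24 mm wide, in its xz plane; 79 mm high in all). About 60 g. Origin at the centre of its underside, z up.
- blank: Uncut pipe: a plain white PVC pipe length without windows, standing upright, 75 mm outside diameter, 90 mm high, open at both ends. Not part of the job; it stands among the lamp parts. Origin at the centre of its foot, z up.
- rotary_tool: Orange hand-held rotary carving tool lying on the bench beside the work, about 200 mm long along its x axis and 46 mm thick. Not part of the job. Origin under its middle.
- tin: Closed varnish tin with a paper band, standing beside the work, 74 mm in diameter, 95 mm high. Not part of the job. Origin at the centre of its underside.
Things that resemble listed ones, but are neither listed nor needed, are in the scene too. Leave any turquoise look-alike of the tall_shade alone. Leave any purple look-alike of the switch_holder alone.

How it is judged (in metres and radians):
At the end, for the whole second after the job is handed in: The three table-lamp parts stand in tray3 and the two pendant parts in tray2, one to a compartment in any order (within 30 mm of its centre along the row, 35 mm across), underside within 4 mm of the tray floor, upright within 0.1 rad, at rest and let go; trays lie flat within 0.05 rad (z of tall_shade in the frame of tray3 between 0.002 and 0.01 m and x of tall_shade in the frame of tray3 between -0.035 and 0.035 m and angle between each of tall_shade, foot, switch_holder, short_shade, loop_holder's own z axis and vertical below 0.1 rad and linear speed of each of tall_shade, foot, switch_holder, short_shade, loop_holder below 0.02 m/s and angular speed of each of tall_shade, foot, switch_holder, short_shade, loop_holder below 0.2 rad/s and z of foot in the frame of tray3 between 0.002 and 0.01 m and x of foot in the frame of tray3 between -0.035 and 0.035 m and z of switch_holder in the frame of tray3 between 0.002 and 0.01 m and x of switch_holder in the frame of tray3 between -0.035 and 0.035 m and z of short_shade in the frame of tray2 between 0.002 and 0.01 m and x of short_shade in the frame of tray2 between -0.035 and 0.035 m and z of loop_holder in the frame of tray2 between 0.002 and 0.01 m and x of loop_holder in the frame of tray2 between -0.035 and 0.035 m and ((y of tall_shade in the frame of tray3 between -0.118 and -0.058 m and y of foot in the frame of tray3 between -0.03 and 0.03 m and y of switch_holder in the frame of tray3 between 0.058 and 0.118 m) or (y of tall_shade in the frame of tray3 between -0.118 and -0.058 m and y of foot in the frame of tray3 between 0.058 and 0.118 m and y of switch_holder in the frame of tray3 between -0.03 and 0.03 m) or (y of tall_shade in the frame of tray3 between -0.03 and 0.03 m and y of foot in the frame of tray3 between -0.118 and -0.058 m and y of switch_holder in the frame of tray3 between 0.058 and 0.118 m) or (y of tall_shade in the frame of tray3 between -0.03 and 0.03 m and y of foot in the frame of tray3 between 0.058 and 0.118 m and y of switch_holder in the frame of tray3 between -0.118 and -0.058 m) or (y of tall_shade in the frame of tray3 between 0.058 and 0.118 m and y of foot in the frame of tray3 between -0.118 and -0.058 m and y of switch_holder in the frame of tray3 between -0.03 and 0.03 m) or (y of tall_shade in the frame of tray3 between 0.058 and 0.118 m and y of foot in the frame of tray3 between -0.03 and 0.03 m and y of switch_holder in the frame of tray3 between -0.118 and -0.058 m)) and ((y of short_shade in the frame of tray2 between -0.074 and -0.014 m and y of loop_holder in the frame of tray2 between 0.014 and 0.074 m) or (y of short_shade in the frame of tray2 between 0.014 and 0.074 m and y of loop_holder in the frame of tray2 between -0.074 and -0.014 m)) and angle between each of tray3, tray2's own z axis and vertical below 0.05 rad); the robot touches nothing.
It fails at once if the uncut pipe, the rotary tool or the tin is moved more than 30 mm (distance of any of blank, rotary_tool, tin from where it was at the start of the episode above 0.03 m).
It fails at once if a tray is moved more than 40 mm (distance of any of tray3, tray2 from where it was at the start of the episode above 0.04 m).
It fails at once if a lamp part is dropped: it falls faster than 0.8 m/s (from more than about 35 mm) with no finger touching it ((linear speed of tall_shade above 0.8 m/s and contact force between the fingers and tall_shade below 0.01 N) or (linear speed of foot above 0.8 m/s and contact force between the fingers and foot below 0.01 N) or (linear speed of switch_holder above 0.8 m/s and contact force between the fingers and switch_holder below 0.01 N) or (linear speed of short_shade above 0.8 m/s and contact force between the fingers and short_shade below 0.01 N) or (linear speed of loop_holder above 0.8 m/s and contact force between the fingers and loop_holder below 0.01 N)).
It also fails if it takes over 128 s, if anything falls off the work surface, if the arm or the gripper's body presses on something with over 40 N, if the wrist force passes 120 N, or if a joint passes its speed limit or range.

## Robot

A 7-joint arm with a two-finger parallel gripper is mounted at the origin on the work surface. World frame = base frame: x ahead of the robot, y to its left, z up, the work surface at z = 0. Lengths are in mm, angles in rad, forces in N, time in s.
With the tool pointing down it reaches from about 425 to 825 mm from the base axis. Payload 3.6 kg.
Tool frame: the origin (TCP) lies midway between the tips of the shut fingers; the grasp point (between the pads) lies 19 mm behind it; z points along the fingers, y is the line along which they close (so a half turn about z gives the same grasp; the last joint's range is limited). The gripper opens to 85 mm and grips with 20 to 120 N. Pads are 22 mm wide; open, the fingers measure 114 mm over their backs; the gripper's body (76 mm by 85 mm) begins 54 mm behind the grasp point. The pads swing forward as they close: fully open they stand 13 mm farther back than shut.
Start: joints at [-1.315, 0.615, -0.013, 1.423, 0.008, 1.103, -0.04], TCP at [181.347, 624.16, 231.297] pointing down, gripper open.
Joint ranges: [-3.12, 3.12], [-0.3, 2.06], [-1.34, 1.32], [0.26, 2.42], [-1.36, 4.5], [0.01, 1.98], [-2.84, 2.84]. Speed limits (rad/s): [2.79, 2.79, 3.14, 3.14, 3.14, 3.14, 3.14].

## Interface

Orientations are given as a unit quaternion [x, y, z, w].
In Python, from station import * gives the robot as it stands. The module is installed in compiled form; this text tells all that it offers.
- The arm moves only by the tool jog_arm, never from a script. Its arguments are lists of equal length, an entry for each row: "jaw": the opening, from 0 (shut) to 1 (fully open); "delta_pos": the shift along the tool's x, y, z as a fraction of full scale, a list of three; "spin": the turn about the tool's z as a fraction of full scale. In form: {"jaw": [jaw, ...], "delta_pos": [[x, y, z], ...], "spin": [spin, ...]}. A call has 1 to 8 rows; each row shifts and turns the commanded pose from where the row before left it, along the tool's axes as they then stand; what a row does not reach is not made up. Full scale, the value 1, is 0.04 m for a shift and 6 degrees for a turn. A row lasts 1/8 s, in which the tool goes at most 62.5 mm and 10.7 degrees, less where a joint would pass 70% of its speed; a pose out of reach is approached as far as the arm can. A call with a number of a shift or a turn outside -1 to 1 is refused whole. A call with a gripper value outside its range is refused whole. The fingers move at their own pace and stop on an object; the grip force is fixed at half the most. Time passes only in rows, so rows that do not move let the fingers close. It gives the time, the measured TCP pose, the force, the opening and the grip force at its end, in the units of the state.
- get_obs(): the state, without advancing time (a new reading comes with each control period).
- capture(name): name is "scene" or "top" or "wrist"; returns a dict with "pixels" (384x512x3 uint8, red, green, blue), "range_z" (384x512 float32, mm along the optical axis (not along the pixel's ray), 0 where there is no reading), "fov_y" (degrees; the focal length in pixels is half the picture's height over the tangent of half this angle, whatever the lens; pixels are square), "cx", "cy" (the principal point, pixels), "world_to_cam" (4x4, takes a point from world to camera coordinates). Camera axes: x right, y down, z forward; pixel columns grow to the right and rows downward; lengths in mm; the calibration is good to about 2 mm. A picture is of the moment at which its call begins.
- close_job(): hands the job in; it is judged then, once.
The state is a dict: "time_s": time; "q": joint angles; "joint_vel": joint speeds; "tau": joint torques, N m; "tool_pos": TCP position; "orientation": TCP orientation; "contact_force": force on the tool from outside, world axes, zero at the start; "torque": the same for the moment, N m; "width": finger opening in mm; "finger_force": force on a finger pad.
Only numpy, scipy, OpenCV 4.12 (cv2) and the standard library are available. Lean on these libraries where they do the work, as an engineer would, in place of code of your own. Each camera call takes 0.05 s, during which the arm holds its last target. There are 200 camera calls.

## Working session

There is one attempt and no reset: what is moved stays moved. The work goes in short steps, Python scripts to look and compute and a tool call to move; the robot and the scene stay as the last step left them, time stands still between calls to the robot, and variables do not carry over. Pictures are saved under pics/ and viewed, at most 14 in all, crops included, and the job is handed in when it is done.

Besides the shell and the picture viewer there is one more tool, called after "Emit:" by a JSON object that holds its "op" and its "data", one argument or row to a line. jog_arm: Moves the arm, as the interface text tells. Shift numbers are shares of 0.04 m and turn numbers shares of 6 degrees, none past 1 either way. Its arguments: {"type":"object","properties":{"jaw":{"type":"array"},"delta_pos":{"type":"array"},"spin":{"type":"array"}},"required":["jaw","delta_pos","spin"]}

```bash
mkdir -p pics; cat > h.py <<'E'
from station import *
import numpy as np, cv2
def cap(n,save=None):
    c=capture(n)
    if save: cv2.imwrite('pics/'+save,cv2.cvtColor(c['pixels'],cv2.COLOR_RGB2BGR))
    return c
def f(c): return 192/np.tan(np.radians(c['fov_y'])/2)
def pts(c):
    z=c['range_z'].astype(float); v,u=np.mgrid[0:384,0:512]
    p=np.stack([(u-c['cx'])*z/f(c),(v-c['cy'])*z/f(c),z,np.ones_like(z)],-1)
    w=p@np.linalg.inv(c['world_to_cam']).T
    w[z==0]=np.nan
    return w[...,:3]
def ray(c,u,v,h):
    T=np.linalg.inv(c['world_to_cam']); d=T[:3,:3]@np.array([(u-c['cx'])/f(c),(v-c['cy'])/f(c),1]); o=T[:3,3]
    return o+d*(h-o[2])/d[2]
def proj(c,p):
    q=c['world_to_cam']@np.append(p,1); return q[:2]/q[2]*f(c)+[c['cx'],c['cy']]
E
python3 - <<'E'
from h import *
print(get_obs())
a=cap('scene','s0.png');b=cap('top','t0.png')
for c in (a,b): print(c['fov_y'],c['cx'],c['cy'],np.linalg.inv(c['world_to_cam'])[:3].round(2).tolist())
w=pts(b); m=((w[...,2]>8)).astype(np.uint8)
n,l,s,ce=cv2.connectedComponentsWithStats(m)
for i in range(1,n):
    if s[i,4]>40:
        q=w[l==i]; hi=np.percentile(q[:,2],95); print(i,s[i].tolist(),q.min(0).round(),q.max(0).round(),b['pixels'][l==i].mean(0).round())
E
```

```text
{'time_s': 0.0, 'q': array([-1.31452984,  0.61592801, -0.01262869,  1.42492413,  0.00812955,
        1.10340749, -0.04039582]), 'joint_vel': array([ 0.00192275, -0.00066584, -0.00069983,  0.00086902, -0.0012883 ,
       -0.00175697,  0.00061426]), 'tau': array([-4.00175113e-04, -4.69202614e+01,  2.59229271e-01, -1.71027213e+01,
        9.93049296e-03,  9.68111737e-03, -1.53274624e-05]), 'tool_pos': array([181.13433559, 623.44102245, 230.12406382]), 'orientation': array([ 1.40865892e-01,  9.90027822e-01, -1.29886587e-03, -1.55505525e-04]), 'contact_force': array([-0.15348067, -0.07507544, -0.34617188]), 'torque': array([-0.00115154, -0.02510493, -0.01229634]), 'finger_force': 0.0, 'width': 85.73766836443983}
52.809800777711196 253.30783140867248 187.322867227666 [[-0.7, 0.42, -0.58, 1123.52], [0.71, 0.38, -0.59, 688.28], [-0.02, -0.82, -0.57, 675.24]]
54.404966962699596 254.98166324005993 197.68702247474627 [[0.02, -0.99, 0.13, 284.3], [-1.0, -0.02, -0.0, 7.85], [0.0, -0.13, -0.99, 1290.84]]
12 [83, 74, 18, 18, 237] [820. 570.   9.] [880. 630.  27.] [118. 118. 123.]
32 [62, 93, 38, 17
[... 618 characters left out ...]
20 [184, 197, 20, 17, 183] [388. 183.   8.] [435. 231. 116.] [140. 135. 131.]
221 [314, 198, 13, 12, 123] [ 413. -233.   11.] [ 450. -195.   82.] [55. 50. 49.]
227 [147, 210, 17, 12, 147] [359. 318.  11.] [397. 361.  65.] [68. 57. 42.]
228 [349, 211, 19, 19, 269] [ 350. -380.    8.] [ 412. -319.   63.] [141. 117.  88.]
231 [46, 213, 32, 30, 393] [281. 610.   8.] [379. 711.  31.] [192. 189. 188.]
240 [130, 235, 16, 16, 163] [261. 374.   8.] [312. 410.  64.] [89. 62. 83.]
246 [35, 257, 40, 23, 578] [165. 605.   8.] [234. 678. 171.] [99. 67. 47.]
250 [0, 267, 46, 31, 810] [148. 549. 240.] [219. 669. 405.] [30. 29. 32.]
258 [0, 300, 284, 84, 15420] [-63. -98.   8.] [177. 461. 752.] [74. 46. 42.]
```

View pics/s0.png

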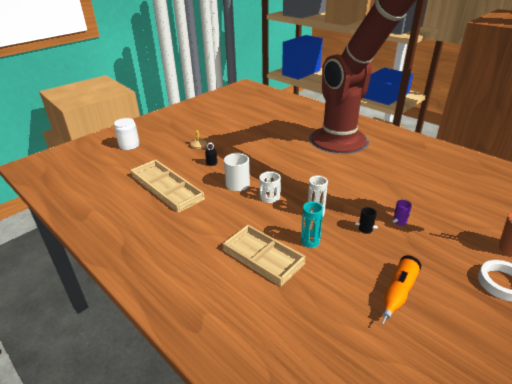

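View pics/t0.png

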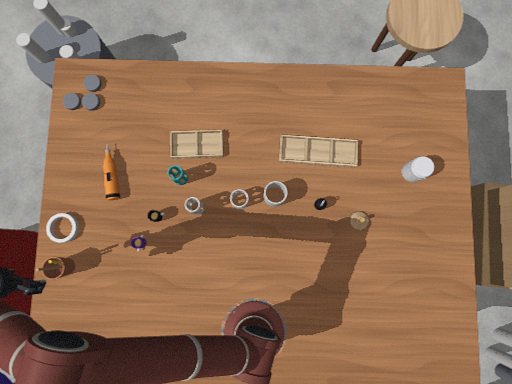

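Scene view: candidates for the switch holder are black (367,220) and purple (402,212); for the tall shade white (317,195) and turquoise (312,225); for the short shade carved (270,187), the plain blank (236,172) and the ring lying at (497,280). The loop holder is at (211,154) and the foot at (197,140). In the top view the parts sit at: tall 194,205; short 239,198; switch 155,215; loop 321,203; foot 359,220; tray2 196,144; tray3 319,151. I choose the black and white carved ones.

```bash
cat > m.py <<'E'
from h import *
from scipy.optimize import least_squares
def fit(q,r):
    g=lambda p:np.hypot(q[:,0]-p[0],q[:,1]-p[1])-r
    return least_squares(g,q[:,:2].mean(0),loss='soft_l1',f_scale=1.5).x
E
python3 - <<'E'
from m import *
a=cap('scene');b=cap('top')
W={'S':pts(a),'T':pts(b)}
O=dict(switch=(378,340,19,60),tall=(411,207,24,110),short=(440,61,30,70),loop=(431,-214,19,55),foot=(381,-350,32,22),blank=(459,-58,37.5,90),turq=(513,267,24,110),purple=(287,392,19,60))
for n,(x,y,r,h) in O.items():
    for k,w in W.items():
        q=w.reshape(-1,3); q=q[np.hypot(q[:,0]-x,q[:,1]-y)<r+16]; q=q[q[:,2]>4]
        lo,hi=(22,h) if n not in('foot',) else (3,18)
        if n=='switch' or n=='purple': lo=22
        s=q[(q[:,2]>lo)&(q[:,2]<hi-3)]
        if k=='S': 
            # outer wall seen from the camera
            c=fit(s,r)
        else:
            s=q[(q[:,2]>min(h,np.percentile(q[:,2],98))-8)]; s=s if n!='foot' else q[q[:,2]<26]; c=(s[:,:2].min(0)+s[:,:2].max(0))/2
        print(n,k,c.round(1),len(s),'ztop',np.percentile(q[:,2],[97,100]).round(1))
for n,(x,y) in dict(tray2=(634,216),tray3=(620,-210)).items():
    for k,w in W.items():
        q=w.reshape(-1,3); q=q[(abs(q[:,0]-x)<75)&(abs(q[:,1]-y)<160)&(q[:,2]>12)&(q[:,2]<40)]
        print(n,k,cv2.minAreaRect(q[:,:2].astype(np.float32)),np.percentile(q[:,2],[50,95]).round(1))
im=cv2.cvtColor(a['pixels'],cv2.COLOR_RGB2BGR)[120:260,180:430]
cv2.imwrite('pics/c1.png',cv2.resize(im,None,fx=3.2,fy=3.2,interpolation=cv2.INTER_CUBIC))
E
```

```text
switch S [377.2 342. ] 213 ztop [61.1 62.4]
switch T [377.  343.2] 49 ztop [61.9 63.6]
tall S [411.4 205.5] 356 ztop [111.5 112.7]
tall T [411.5 207.4] 65 ztop [112.7 113.6]
short S [440.   59.6] 325 ztop [71.5 72.9]
short T [440.9  60.2] 72 ztop [72.7 73.4]
loop S [ 430.6 -218.5] 96 ztop [72.4 79.1]
loop T [ 431.9 -215.5] 87 ztop [74.6 80. ]
foot S [ 377.2 -354.3] 62 ztop [56.5 59.7]
foot T [ 383.  -349.7] 269 ztop [54.7 62.3]
blank S [458.6 -59.9] 627 ztop [90.7 94. ]
blank T [459.4 -58.8] 97 ztop [92.3 95.1]
turq S [512.9 265.7] 552 ztop [110.9 113. ]
turq T [513.5 268.1] 67 ztop [112.6 114.3]
purple S [286.3 391.4] 218 ztop [61.3 62.4]
purple T [287.3 392.7] 51 ztop [62.2 63.9]
tray2 S ((634.4967651367188, 215.72055053710938), (96.2428970336914, 183.6900634765625), 3.7213010787963867) [22.1 26.7]
tray2 T ((635.1467895507812, 216.7788543701172), (95.83073425292969, 180.61953735351562), 3.7418816089630127) [23.  28.6]
tray3 S ((620.1831665039062, -209.70529174804688), (274.2059020996094, 97.1205825805664), 86.99763488769531) [21.5 26.7]
tray3 T ((621.2345581054688, -209.7879638671875), (270.8145446777344, 96.73384094238281), 87.6539077758789) [23.2 28.2]
```

View pics/c1.png

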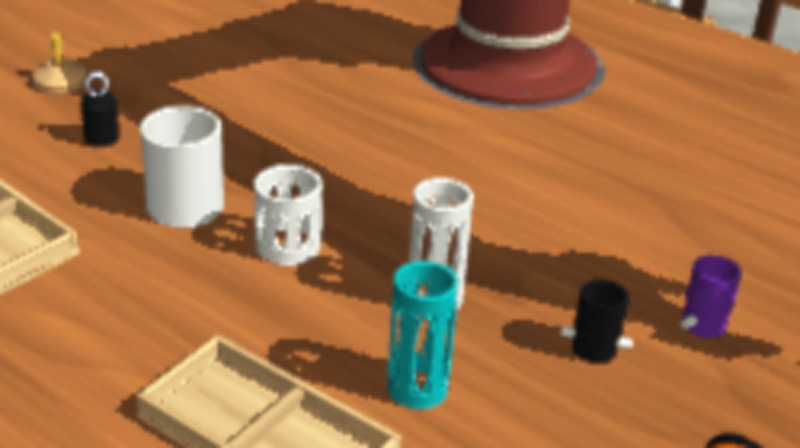

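The crop confirms the black switch holder (600,320) with its white bar, the white tall shade (440,240), the short carved shade (288,213), the loop holder (98,110) and the foot (55,65). The turquoise and purple ones are look-alikes and the blank is plain. First move: over the switch holder.

Emit:
{"op": "jog_arm", "data": {
  "jaw": [1,1,1,1,1,1,1,1],
  "delta_pos": [
    [-0.83,-0.67,0],
    [-0.83,-0.67,0],
    [-0.83,-0.67,0],
    [-0.83,-0.67,0],
    [-0.83,-0.67,0],
    [-0.83,-0.67,0],
    [-0.83,-0.67,0],
    [-0.83,-0.67,0]
  ],
  "spin": [0,0,0,0,0,0,0,0]
}}

```text
time_s: 1.2
tool_pos: [377.2, 342.9, 231.3]
orientation: [0.141, 0.99, -0.0, 0.0]
contact_force: [0.6, -0.0, 0.4]
width: 85.4
finger_force: 0.0
```

```bash
cat > go.py <<'E'
import sys
from h import *
from scipy.spatial.transform import Rotation as R
o=get_obs(); r=R.from_quat(o['orientation']); t=np.array([float(v) for v in sys.argv[1:4]])
print('t',round(o['time_s'],2),'pos',o['tool_pos'].round(1),'w',round(o['width'],1),'F',o['contact_force'].round(1),'ff',round(o['finger_force'],1),'q7',o['q'][6].round(2))
print('yaxis',r.as_matrix()[:,1].round(3),'tilt',r.as_matrix()[:,2].round(3),'units',(r.inv().apply(t-o['tool_pos'])/40).round(3))
E
python3 go.py 377 342.6 230; python3 - <<'E'
from m import *
c=cap('wrist','w1.png'); w=pts(c).reshape(-1,3); b=w[(w[:,2]>30)&(np.hypot(w[:,0]-377,w[:,1]-342)<40)&(w[:,2]<66)]
print(len(b),fit(b,19),(b.min(0)+b.max(0))/2,np.percentile(b[:,2],98))
E
```

```text
t 1.2 pos [377.2 342.9 231.3] w 85.4 F [ 0.6 -0.   0.4] ff 0.0 q7 0.51
yaxis [ 0.279  0.96  -0.   ] tilt [ 0. -0. -1.] units [ 0.003 -0.009  0.033]
895 [373.18082019 344.84371299] [376.30433367 343.45885201  46.4001286 ] 61.48374362564592
```

View pics/w1.png

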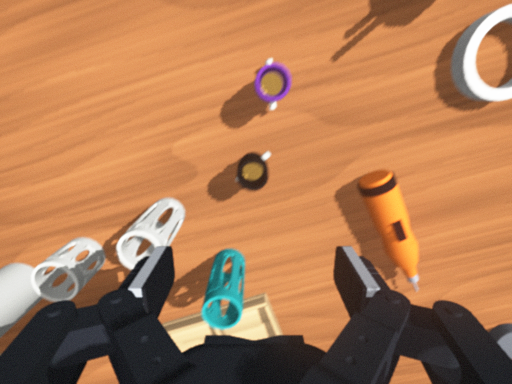

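The wrist view shows the black holder alone under the tool at (253,171), with its bar running toward (267,155). The position agrees with the earlier one, so I descend and grip.

Emit:
{"op": "jog_arm", "data": {
  "jaw": [1,1,1,1,1,1,0,0],
  "delta_pos": [
    [0,0,1],
    [0,0,1],
    [0,0,1],
    [0,0,1],
    [0,0,1],
    [0,0,0.25],
    [0,0,0],
    [0,0,0]
  ],
  "spin": [0,0,0,0,0,0,0,0]
}}

```text
time_s: 2.25
tool_pos: [377.5, 345.0, 22.7]
orientation: [0.141, 0.99, 0.001, 0.001]
contact_force: [0.4, 0.9, 0.4]
width: 51.7
finger_force: 0.0
```

Emit:
{"op": "jog_arm", "data": {
  "jaw": [0,0,0,0,0],
  "delta_pos": [
    [0,0,0],
    [0,0,0],
    [0,0,0],
    [0,0,0],
    [0,0,-0.5]
  ],
  "spin": [0,0,0,0,0]
}}

```text
time_s: 2.88
tool_pos: [376.1, 343.8, 41.4]
orientation: [0.141, 0.99, -0.001, -0.001]
contact_force: [0.4, -1.3, -0.3]
width: 35.5
finger_force: 60.0
```

```bash
python3 go.py 620.7 -209.7 180
```

```text
t 2.88 pos [376.1 343.8  41.4] w 35.5 F [ 0.4 -1.3 -0.3] ff 60.0 q7 0.51
yaxis [ 0.279  0.96  -0.001] tilt [-0.001 -0.001 -1.   ] units [ -9.73  -11.586  -3.457]
```

Emit:
{"op": "jog_arm", "data": {
  "jaw": [0,0,0,0,0,0,0,0],
  "delta_pos": [
    [0,0,-1],
    [0,0,-1],
    [0,0,-1],
    [-0.5,-0.6,-0.5],
    [-0.7,-0.83,0],
    [-0.7,-0.83,0],
    [-0.7,-0.83,0],
    [-0.7,-0.83,0]
  ],
  "spin": [0,0,0,0,0,0,0,0]
}}

```text
time_s: 3.88
tool_pos: [459.9, 155.4, 181.9]
orientation: [0.141, 0.99, 0.0, 0.0]
contact_force: [0.6, -0.9, -0.5]
width: 36.2
finger_force: 60.0
```

Emit:
{"op": "jog_arm", "data": {
  "jaw": [0,0,0,0,0,0,0,0],
  "delta_pos": [
    [-0.7,-0.83,0],
    [-0.7,-0.83,0],
    [-0.7,-0.83,0],
    [-0.7,-0.83,0],
    [-0.7,-0.83,0],
    [-0.7,-0.83,0],
    [-0.7,-0.83,0],
    [-0.7,-0.83,0]
  ],
  "spin": [0,0,0,0,0,0,0,0]
}}

```text
time_s: 4.88
tool_pos: [600.8, -161.9, 181.8]
orientation: [0.141, 0.99, 0.0, 0.0]
contact_force: [0.0, 0.8, -0.7]
width: 35.9
finger_force: 60.0
```

```bash
python3 go.py 620.7 -209.7 28
```

```text
t 4.88 pos [ 600.8 -161.9  181.8] w 35.9 F [ 0.   0.8 -0.7] ff 60.0 q7 1.54
yaxis [0.279 0.96  0.   ] tilt [ 0.  0. -1.] units [-0.81  -1.009  3.845]
```

Emit:
{"op": "jog_arm", "data": {
  "jaw": [0,0,0,0,0,0,0,0],
  "delta_pos": [
    [-0.41,-0.5,0],
    [-0.4,-0.5,0],
    [0,0,0],
    [0,0,1],
    [0,0,1],
    [0,0,1],
    [0,0,0.7],
    [0,0,0]
  ],
  "spin": [0,0,0,0,0,0,0,0]
}}

```text
time_s: 5.88
tool_pos: [619.0, -205.9, 31.9]
orientation: [0.14, 0.99, 0.001, -0.002]
contact_force: [0.2, 0.2, -0.2]
width: 36.0
finger_force: 60.2
```

```bash
python3 go.py 620.7 -209.7 28; python3 -c "
from h import *
cap('wrist','w2.png')"
```

```text
t 5.88 pos [ 619.  -205.9   31.9] w 36.0 F [ 0.2  0.2 -0.2] ff 60.2 q7 1.6
yaxis [0.277 0.961 0.001] tilt [-0.004  0.003 -1.   ] units [-0.067 -0.08   0.096]
```

View pics/w2.png

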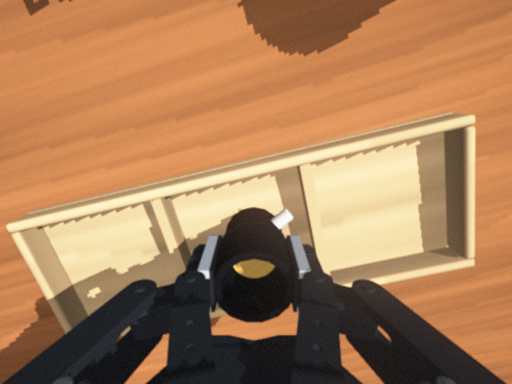

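The holder hangs upright over the middle compartment (255,260), between dividers at (170,225) and (300,200).

Emit:
{"op": "jog_arm", "data": {
  "jaw": [0,0,0],
  "delta_pos": [
    [-0.03,-0.04,0.05],
    [0,0,0.05],
    [0,0,0]
  ],
  "spin": [0,0,0]
}}

```text
time_s: 6.3
tool_pos: [621.4, -210.2, 29.9]
orientation: [0.141, 0.99, -0.0, 0.0]
contact_force: [0.1, 0.3, -0.6]
width: 35.9
finger_force: 60.2
```

Emit:
{"op": "jog_arm", "data": {
  "jaw": [0.65,0.65,0.65,0.65,0.65,0.65,0.65,0.65],
  "delta_pos": [
    [0,0,0],
    [0,0,0],
    [0,0,0],
    [0,0,-0.5],
    [0,0,-1],
    [0,0,-1],
    [0,0,-1],
    [0,0,-1]
  ],
  "spin": [0,0,0,0,0,0,0,0]
}}

```text
time_s: 7.3
tool_pos: [621.4, -210.2, 212.5]
orientation: [0.141, 0.99, -0.0, 0.001]
contact_force: [0.9, -0.4, -0.1]
width: 55.4
finger_force: 0.0
```

```bash
python3 go.py 411.4 206.5 200; cat > chk.py <<'E'
from h import *
import sys
w=pts(cap('wrist')).reshape(-1,3);x,y,r=map(float,sys.argv[1:4]);lo,hi=map(float,sys.argv[4:6])
b=w[(w[:,2]>lo)&(w[:,2]<hi)&(np.hypot(w[:,0]-x,w[:,1]-y)<r)]
print(len(b),'mid',((b.min(0)+b.max(0))/2).round(1),'ext',np.ptp(b,axis=0).round(1),'ztop',np.percentile(b[:,2],98).round(1))
E
python3 chk.py 621 -210 40 35 75
```

```text
t 7.3 pos [ 621.4 -210.2  212.5] w 55.4 F [ 0.9 -0.4 -0.1] ff 0.0 q7 1.6
yaxis [ 0.279  0.96  -0.   ] tilt [ 0.002 -0.001 -1.   ] units [7.948 8.538 0.294]
1079 mid [ 621.1 -209.3   51.7] ext [37.7 37.6 33.5] ztop 67.4
```

Emit:
{"op": "jog_arm", "data": {
  "jaw": [1,1,1,1,1,1,1,1],
  "delta_pos": [
    [0.79,0.85,0],
    [0.79,0.85,0],
    [0.79,0.85,0],
    [0.79,0.85,0],
    [0.79,0.85,0],
    [0.79,0.85,0],
    [0.79,0.85,0],
    [0.79,0.85,0]
  ],
  "spin": [0,0,0,0,0,0,0,0]
}}

```text
time_s: 8.35
tool_pos: [454.1, 123.0, 210.7]
orientation: [0.141, 0.99, 0.001, 0.001]
contact_force: [1.0, -0.0, -0.6]
width: 85.3
finger_force: 0.0
```

Emit:
{"op": "jog_arm", "data": {
  "jaw": [1,1,1,1],
  "delta_pos": [
    [0.79,0.85,0],
    [0.79,0.85,0],
    [0,0,0],
    [0,0,0]
  ],
  "spin": [0,0,0,0]
}}

```text
time_s: 8.85
tool_pos: [413.2, 204.1, 210.2]
orientation: [0.141, 0.99, 0.0, 0.001]
contact_force: [0.4, -1.3, 0.6]
width: 85.6
finger_force: 0.0
```

```bash
python3 go.py 411.4 206.5 78; python3 chk.py 411 206 34 102 120
```

```text
t 8.85 pos [413.2 204.1 210.2] w 85.6 F [ 0.4 -1.3  0.6] ff 0.0 q7 0.77
yaxis [0.279 0.96  0.001] tilt [ 0.002  0.    -1.   ] units [0.064 0.043 3.304]
820 mid [410.9 206.4 107.1] ext [47.3 47.4 10.1] ztop 111.6
```

Emit:
{"op": "jog_arm", "data": {
  "jaw": [1,1,1,1,1,0,0,0],
  "delta_pos": [
    [0.06,0.05,0.5],
    [0,0,1],
    [0,0,1],
    [0,0,0.8],
    [0,0,0],
    [0,0,0],
    [0,0,0],
    [0,0,0]
  ],
  "spin": [0,0,0,0,0,0,0,0]
}}

```text
time_s: 9.9
tool_pos: [412.0, 207.2, 79.1]
orientation: [0.141, 0.99, 0.001, 0.001]
contact_force: [0.4, -1.9, 6.9]
width: 46.7
finger_force: 60.4
```

Emit:
{"op": "jog_arm", "data": {
  "jaw": [0,0,0,0],
  "delta_pos": [
    [0,0,0],
    [0,0,0],
    [0,0,0],
    [0,0,-0.5]
  ],
  "spin": [0,0,0,0]
}}

```text
time_s: 10.4
tool_pos: [410.5, 206.8, 97.8]
orientation: [0.141, 0.99, -0.0, -0.0]
contact_force: [0.2, 0.6, 0.1]
width: 46.5
finger_force: 61.5
```

```bash
python3 go.py 624.8 -121.8 225
```

```text
t 10.4 pos [410.5 206.8  97.8] w 46.5 F [0.2 0.6 0.1] ff 61.5 q7 0.76
yaxis [ 0.279  0.96  -0.001] tilt [-0.001 -0.001 -1.   ] units [-7.435 -6.396 -3.18 ]
```

Emit:
{"op": "jog_arm", "data": {
  "jaw": [0,0,0,0,0,0,0,0],
  "delta_pos": [
    [0,0,-1],
    [0,0,-1],
    [0,0,-1],
    [-0.82,-0.71,-0.2],
    [-0.82,-0.71,0],
    [-0.82,-0.71,0],
    [-0.82,-0.71,0],
    [-0.82,-0.71,0]
  ],
  "spin": [0,0,0,0,0,0,0,0]
}}

```text
time_s: 11.4
tool_pos: [529.3, 23.9, 226.3]
orientation: [0.141, 0.99, 0.0, 0.001]
contact_force: [-0.3, 1.1, -0.8]
width: 46.6
finger_force: 61.7
```

Emit:
{"op": "jog_arm", "data": {
  "jaw": [0,0,0,0,0,0,0],
  "delta_pos": [
    [-0.82,-0.71,0],
    [-0.82,-0.71,0],
    [-0.82,-0.71,0],
    [-0.82,-0.71,0],
    [0,0,0],
    [0,0,0],
    [0,0,0]
  ],
  "spin": [0,0,0,0,0,0,0]
}}

```text
time_s: 12.28
tool_pos: [622.7, -118.8, 225.7]
orientation: [0.14, 0.99, 0.001, -0.0]
contact_force: [-0.1, -0.3, -1.3]
width: 46.7
finger_force: 61.7
```

```bash
python3 go.py 624.8 -121.8 84
```

```text
t 12.28 pos [ 622.7 -118.8  225.7] w 46.7 F [-0.1 -0.3 -1.3] ff 61.7 q7 1.47
yaxis [0.277 0.961 0.001] tilt [ 0.     0.001 -1.   ] units [-0.072 -0.063  3.543]
```

Emit:
{"op": "jog_arm", "data": {
  "jaw": [0,0,0,0,0,0,0,0],
  "delta_pos": [
    [-0.07,-0.06,0.5],
    [0,0,1],
    [0,0,1],
    [0,0,0.85],
    [0,0,0.1],
    [0,0,0],
    [0,0,0.05],
    [0,0,0]
  ],
  "spin": [0,0,0,0,0,0,0,0]
}}

```text
time_s: 13.28
tool_pos: [625.5, -123.8, 86.3]
orientation: [0.141, 0.99, -0.0, 0.001]
contact_force: [-0.4, -0.2, -0.2]
width: 47.0
finger_force: 61.7
```

```bash
python3 go.py 624.8 -121.8 84
```

```text
t 13.28 pos [ 625.5 -123.8   86.3] w 47.0 F [-0.4 -0.2 -0.2] ff 61.7 q7 1.48
yaxis [0.279 0.96  0.   ] tilt [ 0.001 -0.    -1.   ] units [0.032 0.043 0.058]
```

Emit:
{"op": "jog_arm", "data": {
  "jaw": [0,0,0,0],
  "delta_pos": [
    [0,0,0.03],
    [0,0,0],
    [0,0,0.03],
    [0,0,0]
  ],
  "spin": [0,0,0,0]
}}

```text
time_s: 13.78
tool_pos: [626.2, -124.2, 85.2]
orientation: [0.141, 0.99, -0.0, 0.002]
contact_force: [-2.5, -0.5, 9.7]
width: 46.5
finger_force: 62.5
```

Emit:
{"op": "jog_arm", "data": {
  "jaw": [0.8,0.8,0.8,0.8,0.8,0.8,0.8,0.8],
  "delta_pos": [
    [0,0,0],
    [0,0,0],
    [0,0,0],
    [0,0,-0.5],
    [0,0,-1],
    [0,0,-1],
    [0,0,-1],
    [0,0,-0.2]
  ],
  "spin": [0,0,0,0,0,0,0,0]
}}

```text
time_s: 14.78
tool_pos: [626.7, -124.1, 234.0]
orientation: [0.141, 0.99, -0.0, 0.003]
contact_force: [0.3, 0.1, 0.1]
width: 68.6
finger_force: 0.0
```

```bash
python3 go.py 381 -350 220;python3 chk.py 624.8 -121.8 40 100 130
```

```text
t 14.78 pos [ 626.7 -124.1  234. ] w 68.6 F [0.3 0.1 0.1] ff 0.0 q7 1.48
yaxis [0.279 0.96  0.001] tilt [ 0.006 -0.001 -1.   ] units [ 4.325 -7.137  0.32 ]
879 mid [ 625.4 -124.9  109.2] ext [47.3 47.7 18.4] ztop 117.6
```

Emit:
{"op": "jog_arm", "data": {
  "jaw": [0.6,0.6,0.6,0.6,0.6,0.6,0.6,0.6],
  "delta_pos": [
    [0.54,-0.89,0],
    [0.54,-0.89,0],
    [0.54,-0.89,0],
    [0.54,-0.89,0],
    [0.54,-0.89,0],
    [0.54,-0.89,0],
    [0.54,-0.89,0],
    [0.54,-0.89,0]
  ],
  "spin": [0,0,0,0,0,0,0,0]
}}

```text
time_s: 15.82
tool_pos: [377.8, -349.1, 229.1]
orientation: [0.141, 0.99, 0.001, -0.002]
contact_force: [0.8, -1.3, 0.2]
width: 51.1
finger_force: 0.0
```

Emit:
{"op": "jog_arm", "data": {
  "jaw": [0.6,0.6],
  "delta_pos": [
    [0,0,0],
    [0,0,0]
  ],
  "spin": [0,0]
}}

```text
time_s: 16.08
tool_pos: [379.8, -347.9, 229.8]
orientation: [0.141, 0.99, 0.001, -0.001]
contact_force: [-0.4, 0.1, -0.2]
width: 51.3
finger_force: 0.0
```

```bash
python3 chk.py 382 -350 45 6 24;python3 chk.py 382 -350 25 35 54;python3 chk.py 382 -350 25 52 66; python3 go.py 382 -350 28;python3 -c "
from h import *
cap('wrist','w3.png')"
```

```text
1610 mid [ 379.1 -352.2   15. ] ext [62.9 63.  17.9] ztop 23.2
36 mid [ 376.  -351.3   44.4] ext [ 7.  11.6 18. ] ztop 53.1
101 mid [ 379.3 -351.8   56.2] ext [12.8 12.4  8.3] ztop 59.8
t 16.23 pos [ 380.8 -347.6  230.4] w 51.3 F [-0.2  0.6 -0.7] ff 0.0 q7 2.03
yaxis [0.276 0.961 0.001] tilt [-0.     0.001 -1.   ] units [-0.049 -0.055  5.059]
```

View pics/w3.png

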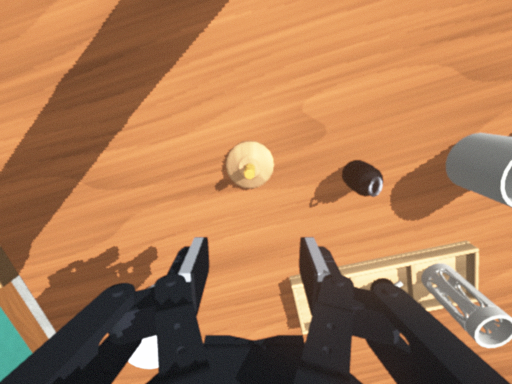

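The foot lies at (250,165) with its brass tube on top, clear of the loop holder (363,178). The wrist view puts its axis at (379.3, -352).

Emit:
{"op": "jog_arm", "data": {
  "jaw": [0.6,0.6,0.6,0.6,0.6,0.6,0.6,0.0],
  "delta_pos": [
    [0,-0.11,0.5],
    [0,0,1],
    [0,0,1],
    [0,0,1],
    [0,0,1],
    [0,0,0.53],
    [0,0,0],
    [0,0,0]
  ],
  "spin": [0,0,0,0,0,0,0,0]
}}

```text
time_s: 17.27
tool_pos: [379.4, -353.5, 30.5]
orientation: [0.141, 0.99, -0.0, 0.001]
contact_force: [-0.1, -0.0, -0.7]
width: 34.0
finger_force: 0.0
```

Emit:
{"op": "jog_arm", "data": {
  "jaw": [0,0,0,0,0,0],
  "delta_pos": [
    [0,0,0],
    [0,0,0],
    [0,0,0],
    [0,0,0],
    [0,0,0],
    [0,0,-0.5]
  ],
  "spin": [0,0,0,0,0,0]
}}

```text
time_s: 18.02
tool_pos: [377.6, -352.4, 49.1]
orientation: [0.141, 0.99, 0.001, -0.001]
contact_force: [-0.3, 0.0, -0.7]
width: 9.9
finger_force: 58.4
```

```bash
python3 go.py 616.6 -297.6 150
```

```text
t 18.02 pos [ 377.6 -352.4   49.1] w 9.9 F [-0.3  0.  -0.7] ff 58.4 q7 2.06
yaxis [0.279 0.96  0.001] tilt [-0.002  0.002 -1.   ] units [-5.349  2.987 -2.533]
```

Emit:
{"op": "jog_arm", "data": {
  "jaw": [0,0,0,0,0,0,0,0],
  "delta_pos": [
    [0,0,-1],
    [0,0,-1],
    [-0.76,0.43,-0.5],
    [-0.76,0.43,0],
    [-0.76,0.43,0],
    [-0.76,0.43,0],
    [-0.76,0.43,0],
    [-0.76,0.43,0]
  ],
  "spin": [0,0,0,0,0,0,0,0]
}}

```text
time_s: 19.02
tool_pos: [582.8, -304.5, 149.1]
orientation: [0.141, 0.99, 0.0, -0.001]
contact_force: [-1.1, -0.3, -0.9]
width: 9.6
finger_force: 58.5
```

Emit:
{"op": "jog_arm", "data": {
  "jaw": [0,0,0,0],
  "delta_pos": [
    [-0.76,0.43,0],
    [0,0,0],
    [0,0,0],
    [0,0,0]
  ],
  "spin": [0,0,0,0]
}}

```text
time_s: 19.52
tool_pos: [614.8, -298.2, 149.6]
orientation: [0.142, 0.99, -0.0, -0.001]
contact_force: [-0.1, 0.5, -1.1]
width: 10.1
finger_force: 58.5
```

```bash
python3 go.py 616.6 -297.6 35
```

```text
t 19.52 pos [ 614.8 -298.2  149.6] w 10.1 F [-0.1  0.5 -1.1] ff 58.5 q7 1.76
yaxis [ 0.281  0.96  -0.001] tilt [-0.002 -0.001 -1.   ] units [-0.044  0.031  2.866]
```

Emit:
{"op": "jog_arm", "data": {
  "jaw": [0,0,0,0,0,0,0],
  "delta_pos": [
    [-0.03,0.02,0.7],
    [0,0,1],
    [0,0,0.7],
    [0,0,0.3],
    [0,0,0.1],
    [0,0,0],
    [0,0,0]
  ],
  "spin": [0,0,0,0,0,0,0]
}}

```text
time_s: 20.4
tool_pos: [618.6, -297.0, 39.2]
orientation: [0.141, 0.99, -0.0, 0.001]
contact_force: [0.6, 1.1, -1.4]
width: 10.0
finger_force: 58.5
```

```bash
python3 go.py 616.6 -297.6 35
```

```text
t 20.4 pos [ 618.6 -297.    39.2] w 10.0 F [ 0.6  1.1 -1.4] ff 58.5 q7 1.77
yaxis [ 0.279  0.96  -0.   ] tilt [ 0.002 -0.001 -1.   ] units [ 0.045 -0.028  0.105]
```

Emit:
{"op": "jog_arm", "data": {
  "jaw": [0,0,0,0],
  "delta_pos": [
    [0,0,0.05],
    [0,0,0],
    [0,0,0.03],
    [0,0,0]
  ],
  "spin": [0,0,0,0]
}}

```text
time_s: 20.9
tool_pos: [618.6, -296.9, 37.0]
orientation: [0.141, 0.99, -0.0, 0.001]
contact_force: [-2.2, 0.6, 9.3]
width: 10.2
finger_force: 59.5
```

Contact. Now release and rise.

Emit:
{"op": "jog_arm", "data": {
  "jaw": [0.5,0.5,0.5,0.5,0.5,0.5,0.5,0.5],
  "delta_pos": [
    [0,0,0],
    [0,0,0],
    [0,0,0],
    [0,0,-0.5],
    [0,0,-1],
    [0,0,-1],
    [0,0,-1],
    [0,0,-1]
  ],
  "spin": [0,0,0,0,0,0,0,0]
}}

```text
time_s: 21.9
tool_pos: [617.9, -296.7, 217.6]
orientation: [0.141, 0.99, -0.0, 0.001]
contact_force: [0.6, -1.0, -0.5]
width: 42.7
finger_force: 0.0
```

```bash
python3 go.py 440.5 60 215;python3 chk.py 616.6 -297.6 34 18 34;python3 chk.py 616.6 -297.6 25 56 76
```

```text
t 21.9 pos [ 617.9 -296.7  217.6] w 42.7 F [ 0.6 -1.  -0.5] ff 0.0 q7 1.76
yaxis [ 0.279  0.96  -0.   ] tilt [ 0.002 -0.001 -1.   ] units [6.748 7.325 0.049]
1600 mid [ 617.6 -295.8   26. ] ext [61.  61.6 16. ] ztop 29.3
116 mid [ 618.2 -296.1   61.4] ext [13.5 12.8  9.1] ztop 65.8
```

Emit:
{"op": "jog_arm", "data": {
  "jaw": [1,1,1,1,1,1,1,1],
  "delta_pos": [
    [0.75,0.81,0],
    [0.75,0.81,0],
    [0.75,0.81,0],
    [0.75,0.81,0],
    [0.75,0.81,0],
    [0.75,0.81,0],
    [0.75,0.81,0],
    [0.75,0.81,0]
  ],
  "spin": [0,0,0,0,0,0,0,0]
}}

```text
time_s: 23.0
tool_pos: [459.0, 20.5, 215.2]
orientation: [0.141, 0.99, 0.0, 0.001]
contact_force: [-0.5, -0.3, -0.3]
width: 85.4
finger_force: 0.0
```

Emit:
{"op": "jog_arm", "data": {
  "jaw": [1,1,1,1],
  "delta_pos": [
    [0.75,0.81,0],
    [0,0,0],
    [0,0,0],
    [0,0,0]
  ],
  "spin": [0,0,0,0]
}}

```text
time_s: 23.5
tool_pos: [440.5, 57.4, 214.7]
orientation: [0.142, 0.99, -0.0, 0.0]
contact_force: [1.1, -0.7, -1.6]
width: 85.8
finger_force: 0.0
```

```bash
python3 go.py 440.5 60 36;python3 chk.py 440.5 60 42 62 80
```

```text
t 23.5 pos [440.5  57.4 214.7] w 85.8 F [ 1.1 -0.7 -1.6] ff 0.0 q7 1.14
yaxis [ 0.282  0.96  -0.   ] tilt [ 0.001 -0.001 -1.   ] units [0.022 0.064 4.468]
754 mid [439.5  59.8  67.5] ext [59.6 59.5 11. ] ztop 71.6
```

Emit:
{"op": "jog_arm", "data": {
  "jaw": [1,1,1,1,1,1,1,0],
  "delta_pos": [
    [0.03,0.05,0.5],
    [0,0,1],
    [0,0,1],
    [0,0,1],
    [0,0,0.7],
    [0,0,0.25],
    [0,0,0],
    [0,0,0]
  ],
  "spin": [0,0,0,0,0,0,0,0]
}}

```text
time_s: 24.55
tool_pos: [440.2, 60.9, 37.4]
orientation: [0.141, 0.99, 0.0, 0.001]
contact_force: [-0.6, 0.0, 0.2]
width: 69.9
finger_force: 0.0
```

Emit:
{"op": "jog_arm", "data": {
  "jaw": [0,0,0,0,0],
  "delta_pos": [
    [0,0,0],
    [0,0,0],
    [0,0,0],
    [0,0,0],
    [0,0,-0.5]
  ],
  "spin": [0,0,0,0,0]
}}

```text
time_s: 25.18
tool_pos: [438.8, 61.0, 56.9]
orientation: [0.141, 0.99, -0.0, -0.001]
contact_force: [-0.6, -0.1, -1.1]
width: 57.8
finger_force: 64.3
```

```bash
python3 go.py 632 260 190
```

```text
t 25.18 pos [438.8  61.   56.9] w 57.8 F [-0.6 -0.1 -1.1] ff 64.3 q7 1.15
yaxis [ 0.279  0.96  -0.   ] tilt [-0.001 -0.    -1.   ] units [-3.247  6.123 -3.334]
```

Emit:
{"op": "jog_arm", "data": {
  "jaw": [0,0,0,0,0,0,0,0],
  "delta_pos": [
    [0,0,-1],
    [0,0,-1],
    [0,0,-1],
    [-0.46,0.87,-0.3],
    [-0.46,0.87,0],
    [-0.46,0.87,0],
    [-0.46,0.87,0],
    [-0.46,0.87,0]
  ],
  "spin": [0,0,0,0,0,0,0,0]
}}

```text
time_s: 26.18
tool_pos: [576.6, 203.3, 189.3]
orientation: [0.141, 0.99, 0.0, 0.0]
contact_force: [0.9, 0.4, -0.5]
width: 58.1
finger_force: 64.5
```

Emit:
{"op": "jog_arm", "data": {
  "jaw": [0,0,0,0,0],
  "delta_pos": [
    [-0.46,0.87,0],
    [-0.46,0.87,0],
    [0,0,0],
    [0,0,0],
    [0,0,0]
  ],
  "spin": [0,0,0,0,0]
}}

```text
time_s: 26.8
tool_pos: [630.5, 257.5, 189.0]
orientation: [0.142, 0.99, -0.001, -0.0]
contact_force: [0.1, 1.0, -0.8]
width: 57.8
finger_force: 64.5
```

```bash
python3 go.py 632 260 43; python3 -c "
from h import *
w=pts(cap('wrist')).reshape(-1,3); q=w[(abs(w[:,0]-634)<75)&(abs(w[:,1]-216)<120)&(w[:,2]>14)&(w[:,2]<34)]
print(len(q),cv2.minAreaRect(q[:,:2].astype(np.float32)),np.percentile(q[:,2],95))"
```

```text
t 26.8 pos [630.5 257.5 189. ] w 57.8 F [ 0.1  1.  -0.8] ff 64.5 q7 0.9
yaxis [ 0.28   0.96  -0.001] tilt [-0.    -0.001 -1.   ] units [-0.019  0.074  3.649]
2633 ((633.8053588867188, 216.5482177734375), (93.64884185791016, 181.81019592285156), 3.5817630290985107) 26.29120689407182
```

Emit:
{"op": "jog_arm", "data": {
  "jaw": [0,0,0,0,0,0,0,0],
  "delta_pos": [
    [0,0.05,0.6],
    [0,0,1],
    [0,0,1],
    [0,0,0.7],
    [0,0,0.25],
    [0,0,0],
    [0,0,0.05],
    [0,0,0]
  ],
  "spin": [0,0,0,0,0,0,0,0]
}}

```text
time_s: 27.85
tool_pos: [632.1, 261.2, 45.7]
orientation: [0.141, 0.99, 0.001, 0.001]
contact_force: [-0.2, -0.1, -0.3]
width: 58.1
finger_force: 64.5
```

```bash
python3 go.py 632 260 43
```

```text
t 27.85 pos [632.1 261.2  45.7] w 58.1 F [-0.2 -0.1 -0.3] ff 64.5 q7 0.91
yaxis [0.279 0.96  0.001] tilt [ 0.002  0.001 -1.   ] units [-0.005 -0.03   0.068]
```

Emit:
{"op": "jog_arm", "data": {
  "jaw": [0,0,0,0],
  "delta_pos": [
    [0,0,0.04],
    [0,0,0],
    [0,0,0.02],
    [0,0,0]
  ],
  "spin": [0,0,0,0]
}}

```text
time_s: 28.35
tool_pos: [632.1, 261.2, 44.2]
orientation: [0.141, 0.99, 0.0, 0.001]
contact_force: [-2.4, -0.3, 8.7]
width: 57.9
finger_force: 65.4
```

Emit:
{"op": "jog_arm", "data": {
  "jaw": [0.9,0.9,0.9,0.9,0.9,0.9,0.9,0.9],
  "delta_pos": [
    [0,0,0],
    [0,0,0],
    [0,0,0],
    [0,0,-0.5],
    [0,0,-1],
    [0,0,-1],
    [0,0,-1],
    [0,0,-1]
  ],
  "spin": [0,0,0,0,0,0,0,0]
}}

```text
time_s: 29.35
tool_pos: [631.6, 261.0, 225.2]
orientation: [0.141, 0.99, 0.001, 0.001]
contact_force: [0.1, 0.2, 0.4]
width: 76.7
finger_force: 0.0
```

```bash
python3 go.py 431.5 -215.5 215;python3 chk.py 632 260 42 66 86
```

```text
t 29.35 pos [631.6 261.  225.2] w 76.7 F [0.1 0.2 0.4] ff 0.0 q7 0.9
yaxis [0.279 0.96  0.001] tilt [ 0.002  0.001 -1.   ] units [  1.48  -12.835   0.236]
775 mid [631.7 261.8  72.3] ext [59.1 59.  12.6] ztop 77.6
```

Emit:
{"op": "jog_arm", "data": {
  "jaw": [1,1,1,1,1,1,1,1],
  "delta_pos": [
    [0.11,-0.99,0],
    [0.11,-0.99,0],
    [0.11,-0.99,0],
    [0.11,-0.99,0],
    [0.11,-0.99,0],
    [0.11,-0.99,0],
    [0.11,-0.99,0],
    [0.11,-0.99,0]
  ],
  "spin": [0,0,0,0,0,0,0,0]
}}

```text
time_s: 30.4
tool_pos: [509.1, -34.7, 223.5]
orientation: [0.141, 0.99, 0.0, 0.001]
contact_force: [0.2, -0.4, 0.4]
width: 85.4
finger_force: 0.0
```

Emit:
{"op": "jog_arm", "data": {
  "jaw": [1,1,1,1,1,1,1,1],
  "delta_pos": [
    [0.11,-0.99,0],
    [0.11,-0.99,0],
    [0.11,-0.99,0],
    [0.11,-0.99,0],
    [0.11,-0.94,0],
    [0,0,0],
    [0,0,0],
    [0,0,0]
  ],
  "spin": [0,0,0,0,0,0,0,0]
}}

```text
time_s: 31.4
tool_pos: [434.2, -214.2, 222.5]
orientation: [0.14, 0.99, 0.0, 0.0]
contact_force: [-0.3, 0.8, 0.0]
width: 85.2
finger_force: 0.0
```

```bash
python3 go.py 431.5 -215.5 18;python3 chk.py 431.5 -215.5 30 30 50;python3 chk.py 431.5 -215.5 30 48 56;python3 chk.py 431.5 -215.5 30 62 86; python3 -c "
from h import *
cap('wrist','w4.png')"
```

```text
t 31.4 pos [ 434.2 -214.2  222.5] w 85.2 F [-0.3  0.8  0. ] ff 0.0 q7 1.76
yaxis [0.276 0.961 0.001] tilt [ 0.001  0.    -1.   ] units [ 0.06  -0.053  5.112]
236 mid [ 431.3 -216.1   40.2] ext [37.  36.9 19.3] ztop 49.6
536 mid [ 431.3 -216.    52. ] ext [33.8 33.7  8. ] ztop 55.8
77 mid [ 430.2 -216.2   71.2] ext [18.2 12.8 18.1] ztop 80.1
```

View pics/w4.png

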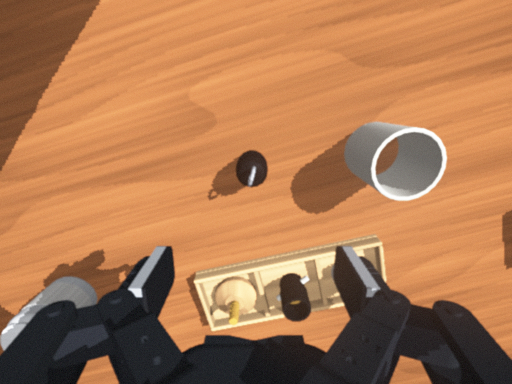

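The loop holder is at (252,168), clear of the blank at (400,160). The wrist view gives its axis as (431.3, -216).

Emit:
{"op": "jog_arm", "data": {
  "jaw": [1,1,1,1,1,1,1,0],
  "delta_pos": [
    [0.05,-0.06,0.6],
    [0,0,1],
    [0,0,1],
    [0,0,1],
    [0,0,1],
    [0,0,0.55],
    [0,0,0],
    [0,0,0]
  ],
  "spin": [0,0,0,0,0,0,0,0]
}}

```text
time_s: 32.6
tool_pos: [431.6, -217.5, 16.8]
orientation: [0.141, 0.99, -0.0, 0.001]
contact_force: [0.1, -0.6, 0.3]
width: 69.7
finger_force: 0.0
```

Emit:
{"op": "jog_arm", "data": {
  "jaw": [0,0,0,0,0,0],
  "delta_pos": [
    [0,0,0],
    [0,0,0],
    [0,0,0],
    [0,0,0],
    [0,0,0],
    [0,0,-0.5]
  ],
  "spin": [0,0,0,0,0,0]
}}

```text
time_s: 33.35
tool_pos: [430.3, -217.0, 36.1]
orientation: [0.141, 0.99, 0.0, -0.001]
contact_force: [0.3, -0.0, -0.8]
width: 36.4
finger_force: 60.0
```

```bash
python3 go.py 637.5 172.5 180
```

```text
t 33.35 pos [ 430.3 -217.    36.1] w 36.4 F [ 0.3 -0.  -0.8] ff 60.0 q7 1.81
yaxis [0.279 0.96  0.   ] tilt [-0.002  0.001 -1.   ] units [-2.252 10.797 -3.597]
```

Emit:
{"op": "jog_arm", "data": {
  "jaw": [0,0,0,0,0,0,0,0],
  "delta_pos": [
    [0,0,-1],
    [0,0,-1],
    [0,0,-1],
    [-0.2,0.98,-0.5],
    [-0.2,0.98,0],
    [-0.2,0.98,0],
    [-0.2,0.98,0],
    [-0.2,0.98,0]
  ],
  "spin": [0,0,0,0,0,0,0,0]
}}

```text
time_s: 34.35
tool_pos: [524.2, -39.0, 176.6]
orientation: [0.141, 0.99, -0.0, 0.0]
contact_force: [0.0, 0.4, -0.2]
width: 36.2
finger_force: 60.1
```

Emit:
{"op": "jog_arm", "data": {
  "jaw": [0,0,0,0,0,0,0,0],
  "delta_pos": [
    [-0.2,0.98,0],
    [-0.2,0.98,0],
    [-0.2,0.98,0],
    [-0.2,0.98,0],
    [-0.2,0.98,0],
    [-0.2,0.98,0],
    [0,0,0],
    [0,0,0]
  ],
  "spin": [0,0,0,0,0,0,0,0]
}}

```text
time_s: 35.35
tool_pos: [635.2, 171.1, 176.0]
orientation: [0.141, 0.99, -0.001, -0.0]
contact_force: [0.2, -0.1, -1.2]
width: 36.3
finger_force: 60.1
```

```bash
python3 go.py 637.5 172.5 22
```

```text
t 35.35 pos [635.2 171.1 176. ] w 36.3 F [ 0.2 -0.1 -1.2] ff 60.1 q7 1.06
yaxis [ 0.279  0.96  -0.002] tilt [-0.001 -0.002 -1.   ] units [-0.048  0.056  3.85 ]
```

Emit:
{"op": "jog_arm", "data": {
  "jaw": [0,0,0,0,0,0,0,0],
  "delta_pos": [
    [-0.02,0,0.6],
    [0,0,1],
    [0,0,1],
    [0,0,0.8],
    [0,0,0.38],
    [0,0,0],
    [0,0,0.03],
    [0,0,0]
  ],
  "spin": [0,0,0,0,0,0,0,0]
}}

```text
time_s: 36.35
tool_pos: [636.9, 171.9, 24.5]
orientation: [0.141, 0.99, 0.0, 0.001]
contact_force: [-1.0, -0.8, -0.3]
width: 35.9
finger_force: 60.9
```

```bash
python3 go.py 637.5 172.5 22
```

```text
t 36.35 pos [636.9 171.9  24.5] w 35.9 F [-1.  -0.8 -0.3] ff 60.9 q7 1.08
yaxis [0.279 0.96  0.001] tilt [ 0.001  0.    -1.   ] units [-0.01   0.02   0.061]
```

Emit:
{"op": "jog_arm", "data": {
  "jaw": [0,0,0,0],
  "delta_pos": [
    [0,0,0.04],
    [0,0,0],
    [0,0,0.01],
    [0,0,0]
  ],
  "spin": [0,0,0,0]
}}

```text
time_s: 36.85
tool_pos: [637.0, 172.1, 23.1]
orientation: [0.141, 0.99, 0.0, 0.001]
contact_force: [-2.3, -0.0, 6.4]
width: 36.1
finger_force: 61.7
```

Emit:
{"op": "jog_arm", "data": {
  "jaw": [0.54,0.54,0.54,0.54,0.54,0.54,0.54,0.54],
  "delta_pos": [
    [0,0,0],
    [0,0,0],
    [0,0,0],
    [0,0,-0.5],
    [0,0,-1],
    [0,0,-1],
    [0,0,-1],
    [0,0,-1]
  ],
  "spin": [0,0,0,0,0,0,0,0]
}}

```text
time_s: 37.85
tool_pos: [636.6, 172.0, 204.7]
orientation: [0.141, 0.99, 0.0, 0.001]
contact_force: [0.3, -0.4, 0.4]
width: 45.9
finger_force: 0.0
```

```bash
python3 go.py 637.5 172.5 22; python3 chk.py 637.5 172.5 30 35 52;python3 - <<'E'
from h import *
cap('scene','s9.png'); w=pts(cap('top')).reshape(-1,3)
for n,(x,y) in dict(tray2=(634,216),tray3=(620,-210)).items():
    q=w[(abs(w[:,0]-x)<75)&(abs(w[:,1]-y)<160)&(w[:,2]>12)&(w[:,2]<30)]; print(n,cv2.minAreaRect(q[:,:2].astype(np.float32)))
E
```

```text
t 37.85 pos [636.6 172.  204.7] w 45.9 F [ 0.3 -0.4  0.4] ff 0.0 q7 1.06
yaxis [0.279 0.96  0.001] tilt [ 0.002  0.    -1.   ] units [-0.011  0.014  4.568]
145 mid [636.5 173.1  43.5] ext [38.2 38.1 16.9] ztop 51.9
tray2 ((638.14599609375, 146.645263671875), (94.79431915283203, 46.831695556640625), 9.144641876220703)
tray3 ((620.8598022460938, -209.74832153320312), (271.0353088378906, 96.29443359375), 87.83161163330078)
```

View pics/s9.png

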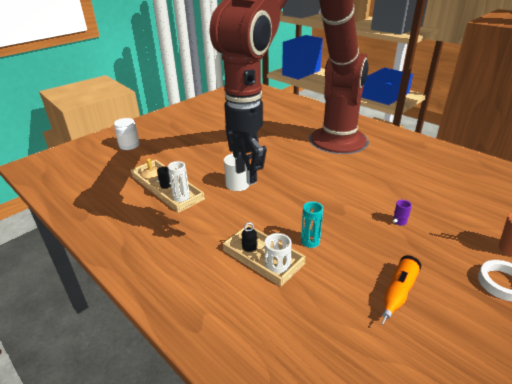

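The final scene view shows all five parts upright in their compartments. Foot, switch holder and tall shade are at (150,165), (165,177) and (178,180), and the loop holder and short shade at (249,238) and (278,252). The look-alikes and non-job items have not moved, and the gripper is clear.

```bash
python3 -c "
from station import *
print(close_job())"
```

```text
the job is handed in; nothing more can be done
None
```

I set all five lamp parts upright in their compartments, three in the long tray and two in the short one, and handed the job in at about 38 s; the hand-in returned no verdict.

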